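Set the turntable speed with the edge thumbwheel and start it

ROBOT

A 7-joint arm with a two-finger parallel gripper is mounted at the origin on the work surface. World frame = base frame: x ahead of the robot, y to its left, z up, the work surface at z = 0. Lengths are in m, angles in rad, forces in N, time in s.
With the tool pointing down it reaches from about 0.425 to 1.025 m from the base axis. Payload 9.4 kg.
Tool frame: the origin (TCP) lies on the centre line of the jaws, within the pads' length; the fingertips stand 25 mm ahead of it and the grasp point (between the pads) lies 6 mm ahead of it; z points along the fingers, y is the line along which they close (so a half turn about z gives the same grasp; the last joint's range is limited). The gripper opens to 93 mm and grips with 3 to 60 N. Pads are 15 mm wide; open, the fingers measure 128 mm over their backs; the gripper's body (75 mm by 188 mm) begins 65 mm behind the grasp point.
Start: joints at [1.036, 0.599, -0.003, 1.599, 0.002, 0.943, -0.08], TCP at [0.32, -0.65, 0.244] pointing down, gripper open.
Joint ranges: [-2.57, 2.57], [-0.35, 1.97], [-1.29, 1.29], [0.11, 2.56], [-1.05, 4.19], [0.11, 1.86], [-2.63, 2.63]. Speed limits (rad/s): [2.22, 2.22, 3.01, 3.01, 3.14, 3.14, 3.14].

INTERFACE

Orientations are given as [roll, pitch, yaw] about the fixed x, y, z axes, in that order (R = Rz(yaw) Ry(pitch) Rx(roll)).
In Python, from cell import ctrl gives the robot as it stands.
- The arm moves only by the tool apply_moves, never from a script. Its argument "targets" is a list of rows, each a list of 7 numbers: the shift along the tool's x, y, z in mm, then the turn, a rotation vector about the tool's x, y, z in rad, then the opening, from 0 (shut) to 1 (fully open). A call has 1 to 5 rows; each row shifts and turns the commanded pose from where the row before left it, along the tool's axes as they then stand; what a row does not reach is not made up. A row lasts 1/12 s, in which the tool goes at most 41.7 mm and 7.16 degrees, less where a joint would pass 70% of its speed; a pose out of reach is approached as far as the arm can. A call is refused whole if a number of a shift passes 41.7 or a number of a turn 0.125, either way. A call with a gripper value outside its range is refused whole. The fingers move at their own pace and stop on an object; the grip force is fixed at half the most. Time passes only in rows, so rows that do not move let the fingers close. It gives the time, the measured TCP pose, the force, the opening and the grip force at its end, in the units of the state.
- ctrl.sense(): the state, without advancing time (a new reading comes with each control period).
- ctrl.snapshot(name): name is "side" or "top" or "wrist"; returns a dict with "color" (384x512x3 uint8, blue, green, red), "depth" (384x512 float32, m along the optical axis (not along the pixel's ray), 0 where there is no reading), "mtx" (3x3 intrinsics, pixels), "cam_to_world" (4x4, takes a point from camera to world coordinates); the wrist camera has in their place "T_tool_cam" (4x4, takes a point from camera to tool coordinates, whose origin is the TCP and whose axes are the flange's). Camera axes: x right, y up, looking along -z (the intrinsics and any distortion apply to the point x, -y, -z); pixel columns grow to the right and rows downward; lengths in m; the calibration is good to about 2 mm. The wrist camera is an equidistant fisheye: a pixel r from the principal point sees the ray r / f radians off the axis. A picture is of the moment at which its call begins: read the wrist's pose just before it.
- ctrl.hand_in(): hands the job in; it is judged then, once.
The state is a dict: "time_s": time; "qpos": joint angles; "joint_vel": joint speeds; "joint_efforts": joint torques, N m; "tcp_pos": TCP position; "orientation": TCP orientation; "wrist_force": force on the tool from outside, world axes, zero at the start; "wrist_torque": the same for the moment, N m; "finger_gap": opening from 0.0 (shut) to 1.0 (fully open); "finger_force": force on a finger pad.
Only numpy, scipy, OpenCV 4.12 (cv2) and the standard library are available. Lean on these libraries where they do the work, as an engineer would, in place of code of your own. Each camera call takes 0.05 s, during which the arm holds its last target. There are 200 camera calls.

TASK

Set the speed of the decorating turntable: with a light fingertip, roll the thumbwheel that stands out of the panel slot until the scale pointer stands exactly opposite the tip of the arrow-shaped rider (not the square one), without touching the pointer itself, and take the finger off. Only then press the start button well down, let it go, and leave the setting as it is. Push gently all the time, well under 18 N, as the wheel sits on a weak spring, and leave the wet painted jug and the other things around undisturbed.

Things in the scene. Friction and masses are not known exactly. Their poses are not given: they have to be found in the camera images.
- unit: speed control unit: grey box with a flat aluminium panel on top, 190 (x) x 240 (y) x 70 mm high, fixed to the table; origin under its centre. Its x axis points away from the robot at yaw 0, its y axis to the robot's left. The thumbwheel, the start button and the scale are on the panel
- slot (a point): centre of the 16 (x) x 54 (y) mm panel slot, at panel height (70 mm above the table), at unit (-35, 35, 70) mm. Through it stands the top of a black ribbed thumbwheel, 56 mm diameter, 12 mm wide, axle along the unit's x axis straight below this point. The wheel's top stands 6 to 12 mm above the panel, different each time and not measured: feel for it
- wheel (a joint): angle of the thumbwheel, rad, stops at -3.6 and 3.6; grows as its top (and a fingertip on it) goes to the unit's +y; 28 mm of rolling is 1 rad. It yields downwards on a spring: starts at 2.5 N, 2.5 N per mm, hard stop after 3 mm (10 N). Stiff to turn (2.5 N at the rim, stays where left): a finger pressing under about 4 N slips
- pointer_tip (a point): tip of the black scale pointer, 8.5 mm above the panel, sliding in a groove along the unit's y axis behind the wheel (tip at unit x +69 mm). Geared to the wheel: 15 mm per rad, the same way as the top of the wheel; at unit y 0 when the wheel angle is 0. Never touch it
- rider_tip (a point): tip of the arrow-shaped brass rider (38 x 16 x 9 mm) fixed on the far side of the scale, tip towards the pointer, about 5 mm beyond the pointer's tip. Target: pointer tip at the same place along the unit's y axis (within 2.5 mm)
- rider_square: square brass rider (24 x 16 x 9 mm), the other marker fixed on the far side of the scale, not the target; its origin is on the panel surface 31 mm nearer than its centre, at the same y
- start (a joint): travel of the start button, m: 0 up, 0.008 at its hard stop; a spring pushes it back (5 N at full travel). Counts as pressed beyond 0.0045: no need to push on at the stop
- start_top (a point): centre of the top face of the round grey start button, 26 mm diameter, 8 mm of travel, at unit (-35, -75) mm, 24 mm above the panel; pressed straight down
- turntable: decorating turntable, aluminium disc 190 mm diameter, top 55 mm above the table, to the left of the unit; fixed; origin under its centre
- jug: wet painted terracotta jug, 85 mm high, 80 mm diameter, with an ear handle, standing on the turntable; origin under its centre; leave alone
- paint_a: small glass paint bottle, 28 mm diameter, 60 mm high, to the right of the unit; origin under its centre; leave alone
- paint_b: second small paint bottle, same size, to the right of the unit; origin under its centre; leave alone
- dip_bowl: white ceramic bowl, 80 mm diameter, 35 mm high, behind the unit; origin under its centre; leave alone
- brush_jar: glass jar with upright brushes, 76 mm diameter, 260 mm high over the brushes, far right; origin under its centre; leave alone
- mug: blue mug, 80 mm diameter, 90 mm high, near right; origin under its centre; leave alone
- scraper: spatula 200 mm long lying on the table behind the turntable; leave alone
- pointer: the black pointer itself, 32 x 6 mm, 10 mm high; its origin lies on the panel surface, 14 mm nearer the robot than pointer_tip, at the same y. Never touch it

How it is judged:
By the outcome, as a careful person would: the job done as asked, in the order asked, and still so for the second after the job is handed in, with the robot touching nothing.
It also fails if it takes over 72 s, if anything falls off the work surface, if the arm or the gripper's body presses on something with over 40 N, if the wrist force passes 120 N, or if a joint passes its speed limit or range.

## Working session

There is one attempt and no reset: what is moved stays moved. The work goes in short steps, Python scripts to look and compute and a tool call to move; the robot and the scene stay as the last step left them, time stands still between calls to the robot, and variables do not carry over. Pictures are saved under pics/ and viewed, at most 10 in all, crops included, and the job is handed in when it is done.

Besides the shell and the picture viewer there is one more tool, called after "Call:" in YAML: its name, and indented under it one key for each argument. apply_moves: Moves the arm, as the interface text tells. Its arguments: {"type":"object","properties":{"targets":{"type":"array","items":{"type":"array","items":{"type":"number"}}}},"required":["targets"]}

```bash
mkdir -p pics; cat > h.py <<'E'
import numpy as np, cv2
from cell import ctrl
def world(s,u,v,d=None,z=None):
    K=s["mtx"];T=np.array(s["cam_to_world"])
    r=np.array([(u-K[0][2])/K[0][0],-(v-K[1][2])/K[1][1],-1.0])
    o=T[:3,3];w=T[:3,:3]@r
    if d is None: d=(z-o[2])/w[2]
    return o+w*d
E
python3 - <<'E'
from h import *
s0=ctrl.sense();print({k:np.round(v,3).tolist() for k,v in s0.items()})
for n in("top","side"):
    s=ctrl.snapshot(n);cv2.imwrite(f"pics/{n}.png",s["color"]);np.savez(f"{n}.npz",**s);print(n,np.round(s["mtx"],1).tolist(),np.round(s["cam_to_world"],3).tolist(),s.keys())
E
```

```text
{'time_s': 0.0, 'qpos': [1.036, 0.6, -0.003, 1.6, 0.002, 0.943, -0.08], 'joint_vel': [-0.001, 0.0, 0.001, -0.0, 0.0, -0.001, 0.0], 'joint_efforts': [0.001, -76.505, 1.497, -25.235, -0.052, 0.017, 0.0], 'tcp_pos': [0.32, -0.65, 0.243], 'orientation': [-3.14, 0.0, 0.458], 'wrist_force': [0.228, -0.397, -0.233], 'wrist_torque': [0.014, 0.006, 0.048], 'finger_force': 0.0, 'finger_gap': 1.002}
top [[395.8, 0.0, 258.0], [0.0, 395.8, 194.3], [0.0, 0.0, 1.0]] [[0.002, 0.98, -0.198, 0.356], [-1.0, 0.005, 0.011, -0.086], [0.012, 0.198, 0.98, 1.173], [0.0, 0.0, 0.0, 1.0]] dict_keys(['color', 'depth', 'mtx', 'cam_to_world'])
side [[450.5, 0.0, 255.1], [0.0, 450.5, 194.3], [0.0, 0.0, 1.0]] [[-0.806, 0.466, -0.366, 0.023], [-0.592, -0.621, 0.514, 0.668], [0.012, 0.631, 0.776, 1.21], [0.0, 0.0, 0.0, 1.0]] dict_keys(['color', 'depth', 'mtx', 'cam_to_world'])
```

```bash
ls -la; python3 -c "
import cv2
for n in ('top','side'):
    i=cv2.imread(f'pics/{n}.png'); print(i.shape)"
```

```text
total 2712
drwxr-xr-x  3 agent agent    4096 Nov 28 22:42 .
drwxr-xr-x 23 root  root     4096 Nov 28 22:42 ..
-rw-r--r--  1 agent agent     265 Nov 28 22:42 h.py
drwxr-xr-x  2 agent agent    4096 Nov 28 22:42 pics
-rw-r--r--  1 agent agent 1377456 Nov 28 22:42 side.npz
-rw-r--r--  1 agent agent 1377456 Nov 28 22:42 top.npz
(384, 512, 3)
(384, 512, 3)
```

View pics/top.png

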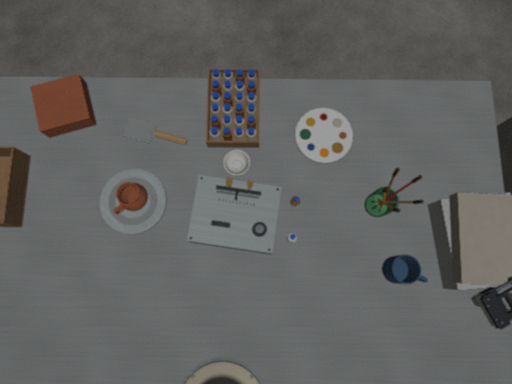

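View pics/side.png

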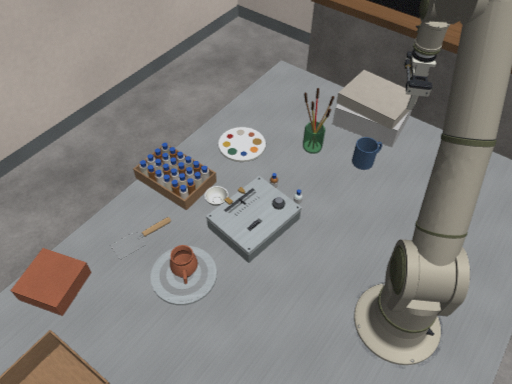

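The top view shows the unit around (235,214), slightly yawed, with the slot near (221,224), the button near (260,229) and the riders near (229,183) and (250,184). I'll enlarge both views and locate the panel corners.

```bash
python3 - <<'E'
from h import *
t=dict(np.load("top.npz"));s=dict(np.load("side.npz"))
a=cv2.resize(t["color"][170:256,180:290],None,fx=7,fy=7,interpolation=cv2.INTER_CUBIC)
b=cv2.resize(s["color"][175:260,200:310],None,fx=7,fy=7,interpolation=cv2.INTER_CUBIC)
cv2.imwrite("pics/tz.png",np.clip(a*1.3,0,255).astype(np.uint8));cv2.imwrite("pics/sz.png",b)
# panel by height from depth
for n,c in(("top",t),("side",s)):
    d=c["depth"];v,u=np.mgrid[:384,:512]
    K=c["mtx"];T=c["cam_to_world"]
    P=np.stack([(u-K[0,2])/K[0,0]*d,-(v-K[1,2])/K[1,1]*d,-d],-1)@T[:3,:3].T+T[:3,3]
    m=((P[...,2]>.060)&(P[...,2]<.110)&(d>0)).astype(np.uint8)
    k,l,st,ce=cv2.connectedComponentsWithStats(m)
    i=l[235,225] if n=="top" else l[225,250]
    m=(l==i).astype(np.uint8)
    Q=P[m>0];Q=Q[(Q[:,2]<.078)]
    r=cv2.minAreaRect((Q[:,:2]*1000).astype(np.float32));print(n,st[i],r,np.median(Q[:,2]))
E
```

```text
top [ 187  175   95   79 5636] ((524.9413452148438, -33.573944091796875), (240.19493103027344, 192.56739807128906), 81.70436096191406) 0.06951227201243926
side [ 206  176   96   78 3747] ((523.8259887695312, -31.41009521484375), (245.8336944580078, 197.26321411132812), 82.16764068603516) 0.06787425848608308
```

View pics/tz.png

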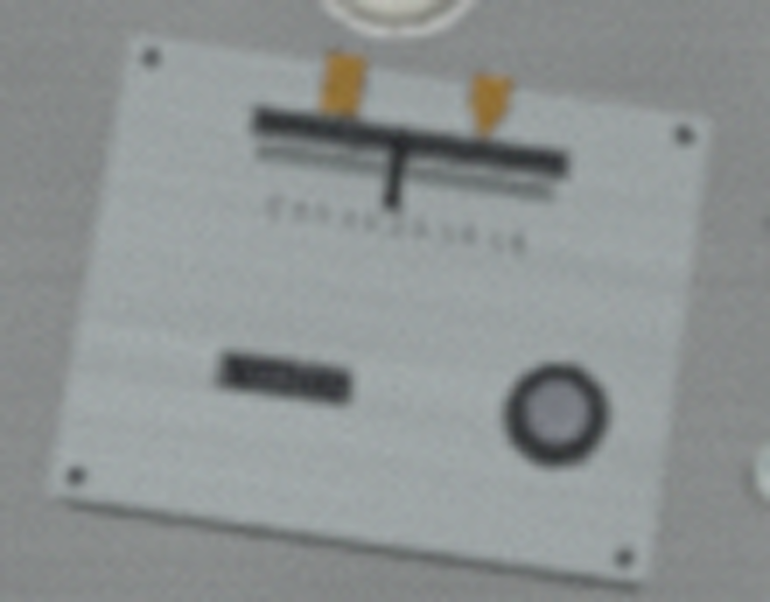

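View pics/sz.png

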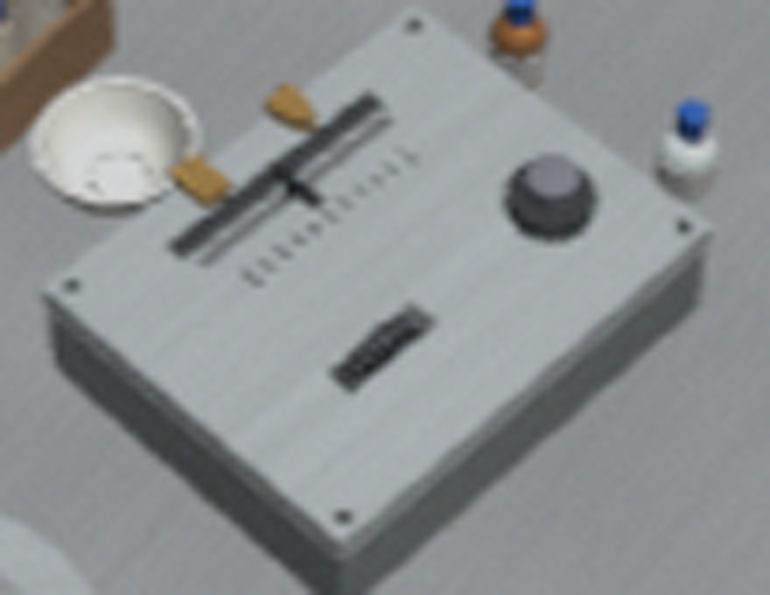

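The arrow rider is the right-hand one in the top view, with its tip at zoom pixel (485,135). The square one is at (343,85), the pointer tip at about (403,135), the slot at (286,377) and the button top at (557,408). The panel screws are clear in both views, so I'll use them for the unit's pose.

```bash
python3 - <<'E'
from h import *
t=dict(np.load("top.npz"));s=dict(np.load("side.npz"))
off={"top":(180,170),"side":(200,175)}
px=lambda n,x,y:((x+.5)/7-.5+off[n][0],(y+.5)/7-.5+off[n][1])
sc={"top":[(151,57),(684,134),(625,557),(76,475)],"side":[(72,286),(414,26),(684,227),(344,517)]}
U={}
for n,c in(("top",t),("side",s)):
    W=np.array([world(c,*px(n,*p),z=.070)for p in sc[n]])
    ce=W.mean(0);ydir=(W[0]-W[1]+W[3]-W[2])[:2];yaw=np.arctan2(-ydir[0],ydir[1])
    xd=(W[0]+W[1]-W[2]-W[3])[:2];yaw2=np.arctan2(xd[1],xd[0])
    print(n,ce.round(4),np.degrees([yaw,yaw2]).round(2),[np.linalg.norm(ydir)/2,np.linalg.norm(xd)/2]);U[n]=(ce,yaw)
ce=(U["top"][0]+U["side"][0])/2;yaw=(U["top"][1]+U["side"][1])/2
print("mean",ce,np.degrees(yaw))
for n,c in(("top",t),("side",s)):
    ce_,yw=U[n][0],yaw
    R=np.array([[np.cos(yw),np.sin(yw)],[-np.sin(yw),np.cos(yw)]])
    f=lambda p,z:(R@(world(c,*p,z=z)-ce_)[:2]*1000).round(1)
    hsv=cv2.cvtColor(c["color"],cv2.COLOR_BGR2HSV)
    m=cv2.inRange(hsv,(10,110,60),(30,255,255));x0,y0=off[n];mm=np.zeros_like(m);mm[y0+5:y0+30,x0+20:x0+75]=m[y0+5:y0+30,x0+20:x0+75]
    k,l,st,cc=cv2.connectedComponentsWithStats(mm)
    for i in range(1,k):
        if st[i,4]>8:print(n,"brass",st[i,4],cc[i].round(1),f(cc[i],.077))
    pts={"top":dict(arrow=(485,135),ptip=(403,135),pbase=(391,208),slot=(286,377),btn=(557,408)),"side":dict(arrow=(316,124),ptip=(277,172),pbase=(318,203),slot=(382,349),btn=(553,176))}[n]
    for k_,p in pts.items():print(n,k_,f(px(n,*p),{"slot":.075,"btn":.094}.get(k_,.0785)))
R=np.array([[np.cos(yaw),-np.sin(yaw)],[np.sin(yaw),np.cos(yaw)]])
for k_,p in dict(slot=(-35,35),btn=(-35,-75)).items():print(k_,ce[:2]+R@np.array(p)/1000)
E
```

```text
top [ 0.5248 -0.0322  0.07  ] [-8.2  -8.17] [np.float64(0.2200533161905866), np.float64(0.1726942966560074)]
side [ 0.5225 -0.0294  0.07  ] [-8.24 -8.17] [np.float64(0.21931341344279312), np.float64(0.17196437272797419)]
mean [ 0.52366436 -0.03083901  0.07      ] -8.220377932441021
top brass 32 [228.5 181.5] [85.2 30.3]
top brass 23 [249.3 183.7] [ 87.8 -29.2]
top arrow [ 72.3 -30.2]
top ptip [67.4  2.6]
top pbase [37.1  2.7]
top slot [-36.1  33.5]
top btn [-34.7 -75. ]
side brass 9 [272.7 180.7] [  41.6 -130.5]
side brass 17 [241.1 190. ] [ 86.8 -28.1]
side brass 26 [228.1 200.2] [85.8 31.3]
side arrow [ 70.8 -28.7]
side ptip [63.1  3.9]
side pbase [37.1  3.3]
side slot [-38.7  38.7]
side btn [-35.6 -74.3]
slot [0.49402831 0.00880572]
btn [ 0.4783004  -0.10006408]
```

Both views agree: unit centre (0.524, -0.031), yaw -8.2°. The arrow tip is at unit y ≈ -29 and the pointer at ≈ +3. That means about -32 mm of pointer travel, or roughly 60 mm of rolling towards -y. I'll rise clear of the brushes first, turning to unit yaw with the jaws shut.

Call:
apply_moves:
  targets:
    - [0,0,-35,0,0,0.12,0]
    - [0,0,-35,0,0,0.12,0]
    - [0,0,-35,0,0,0.12,0]
    - [0,0,-35,0,0,0.12,0]
    - [0,0,-30,0,0,0.12,0]

```text
time_s: 0.52
tcp_pos: [0.3204, -0.6502, 0.4159]
orientation: [3.141, -0.001, -0.148]
wrist_force: [-0.1, -1.2, -0.3]
finger_gap: 0.69
finger_force: 0.0
```

Call:
apply_moves:
  targets:
    - [4,-34,0,0,0,0,0]
    - [4,-34,0,0,0,0,0]
    - [4,-34,0,0,0,0,0]
    - [4,-34,0,0,0,0,0]
    - [4,-34,0,0,0,0,0]

```text
time_s: 0.93
tcp_pos: [0.3644, -0.4831, 0.4133]
orientation: [-3.141, 0.0, -0.142]
wrist_force: [0.4, -0.7, 0.2]
finger_gap: 0.338
finger_force: 0.0
```

Call:
apply_moves:
  targets:
    - [4,-34,0,0,0,0,0]
    - [4,-34,0,0,0,0,0]
    - [4,-34,0,0,0,0,0]
    - [4,-34,0,0,0,0,0]
    - [4,-34,0,0,0,0,0]

```text
time_s: 1.35
tcp_pos: [0.4082, -0.3177, 0.4135]
orientation: [-3.142, 0.0, -0.142]
wrist_force: [-0.0, 0.3, 0.7]
finger_gap: 0.01
finger_force: 0.0
```

Call:
apply_moves:
  targets:
    - [4,-34,0,0,0,0,0]
    - [4,-34,0,0,0,0,0]
    - [4,-34,0,0,0,0,0]
    - [4,-34,0,0,0,0,0]
    - [4,-34,0,0,0,0,0]

```text
time_s: 1.77
tcp_pos: [0.452, -0.1523, 0.4135]
orientation: [3.141, 0.0, -0.142]
wrist_force: [0.2, -0.6, 0.3]
finger_gap: 0.006
finger_force: 0.0
```

Call:
apply_moves:
  targets:
    - [3,-32,0,0,0,0,0]
    - [3,-32,0,0,0,0,0]
    - [3,-32,0,0,0,0,0]
    - [3,-25,0,0,0,0,0]
    - [0,0,0,0,0,0,0]

```text
time_s: 2.18
tcp_pos: [0.4819, -0.0306, 0.4134]
orientation: [-3.14, 0.0, -0.135]
wrist_force: [0.2, 0.7, -0.0]
finger_gap: 0.005
finger_force: 0.0
```

```bash
cat >> h.py <<'E'
from scipy.spatial.transform import Rotation as Ro
def wcast(s,st,u,v,z):
    K=s["mtx"];T=np.array(s["T_tool_cam"]);a=np.array([(u-K[0][2])/K[0][0],(v-K[1][2])/K[1][1]]);r=np.hypot(*a)
    k=np.sin(r)/r if r>1e-9 else 1
    d=np.array([a[0]*k,-a[1]*k,-np.cos(r)])
    R=Ro.from_euler("xyz",st["orientation"]).as_matrix()
    o=R@T[:3,3]+st["tcp_pos"];w=R@T[:3,:3]@d
    return o+w*(z-o[2])/w[2]
E
python3 - <<'E'
from h import *
import pickle
st=ctrl.sense();s=ctrl.snapshot("wrist");pickle.dump((st,s),open("w1.pkl","wb"))
print(s["mtx"],s["T_tool_cam"])
cv2.imwrite("pics/w1.png",s["color"])
E
```

```text
[[297.31863964   0.         251.66255635]
 [  0.         297.31863964 187.84046891]
 [  0.           0.           1.        ]] [[-1.13498259e-03  9.61756392e-01  2.73903914e-01  7.75020754e-02]
 [ 9.99999095e-01  8.93891426e-04  1.00500852e-03  6.38303010e-04]
 [ 7.21733012e-04  2.73904807e-01 -9.61756537e-01 -1.41036496e-01]
 [ 0.00000000e+00  0.00000000e+00  0.00000000e+00  1.00000000e+00]]
```

View pics/w1.png

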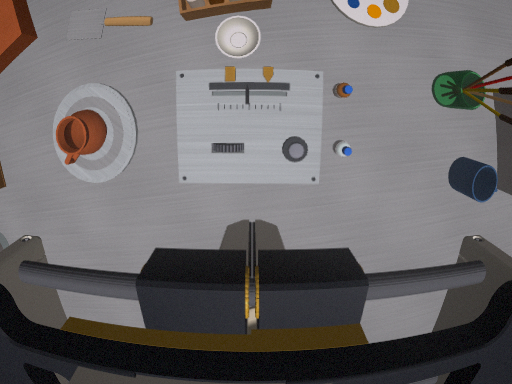

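The wrist view shows the square rider at (230,73), the arrow at (268,73), the pointer at (247,88), the slot at (228,148) and the button at (295,149). I'll cross-check these against the earlier estimate.

```bash
cat >> h.py <<'E'
def screws(img):
    g=cv2.cvtColor(img,cv2.COLOR_BGR2GRAY); return g
def cen(g,u,v,r=4):
    u,v=int(round(u)),int(round(v));p=g[v-r:v+r+1,u-r:u+r+1].astype(float);w=np.clip(np.median(p)-15-p,0,None)
    y,x=np.mgrid[-r:r+1,-r:r+1];return u+(w*x).sum()/w.sum(),v+(w*y).sum()/w.sum()
def dark_cen(img,box,lo=75):
    x0,y0,x1,y1=box;g=cv2.cvtColor(img,cv2.COLOR_BGR2GRAY)[y0:y1,x0:x1].astype(float);w=np.clip(lo-g,0,None)
    y,x=np.mgrid[y0:y1,x0:x1];return (w*x).sum()/w.sum(),(w*y).sum()/w.sum()
def brass(img):
    m=cv2.inRange(cv2.cvtColor(img,cv2.COLOR_BGR2HSV),(10,110,60),(30,255,255))
    k,l,st,c=cv2.connectedComponentsWithStats(m);return [(st[i,4],c[i])for i in range(1,k) if st[i,4]>20]
E
python3 - <<'E'
from h import *
import pickle
st,s=pickle.load(open("w1.pkl","rb"));im=s["color"];g=screws(im)
P=[cen(g,*p)for p in[(182,76),(318,76),(320,181),(184,179)]];print(np.round(P,1).tolist())
W=np.array([wcast(s,st,*p,.07)for p in P]);ce=W.mean(0);yd=(W[0]-W[1]+W[3]-W[2])[:2];xd=(W[0]+W[1]-W[2]-W[3])[:2]
yaw=np.arctan2(-yd[0],yd[1]);print(ce,np.degrees([yaw,np.arctan2(xd[1],xd[0])]),np.linalg.norm(yd)/2,np.linalg.norm(xd)/2)
R=np.array([[np.cos(yaw),np.sin(yaw)],[-np.sin(yaw),np.cos(yaw)]])
f=lambda p,z:(R@(wcast(s,st,*p,z)-ce)[:2]*1000).round(1)
for a,c in brass(im):
    if 60<c[1]<90 and 220<c[0]<280:print(a,c,f(c,.078))
print("ptr",f(dark_cen(im,(243,93,253,104)),.0785))
d=dark_cen(im,(205,140,250,156));print("slot",d,f(d,.074))
print("btn",f((295.5,150.5),.094))
for k,p in dict(slot=(-35,35),btn=(-35,-75)).items():print(k,ce[:2]+R.T@np.array(p)/1000)
cv2.imwrite("pics/w1z.png",cv2.resize(im[60:110,205:295],None,fx=8,fy=8,interpolation=cv2.INTER_CUBIC))
E
```

```text
[[181.5, 75.2], [316.8, 75.8], [nan, nan], [184.1, 177.8]]
[nan nan nan] [nan nan] nan nan
130 [229.84615385  73.42307692] [nan nan]
115 [267.66956522  72.6173913 ] [nan nan]
ptr [nan nan]
slot (np.float64(227.33632286995515), np.float64(145.91479820627802)) [nan nan]
btn [nan nan]
slot [nan nan]
btn [nan nan]h.py:21: RuntimeWarning: invalid value encountered in scalar divide
  y,x=np.mgrid[-r:r+1,-r:r+1];return u+(w*x).sum()/w.sum(),v+(w*y).sum()/w.sum()
```

View pics/w1z.png

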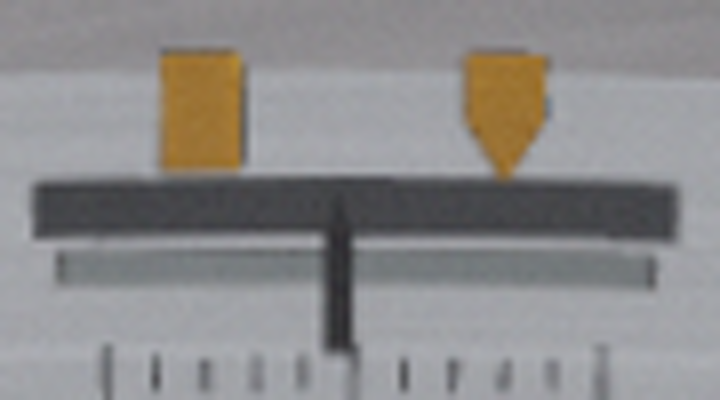

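```bash
cat >> h.py <<'E'
def unit(st,s,guess,r=5):
    g=screws(s["color"]);P=[cen(g,*p,r)for p in guess]
    W=np.array([wcast(s,st,*p,.07)for p in P]);ce=W.mean(0);yd=(W[0]-W[1]+W[3]-W[2])[:2];yaw=np.arctan2(-yd[0],yd[1])
    R=np.array([[np.cos(yaw),np.sin(yaw)],[-np.sin(yaw),np.cos(yaw)]])
    print("screws",np.round(P,1).tolist(),ce.round(4),np.degrees(yaw).round(2),np.linalg.norm(yd)/2)
    return ce,yaw,R,lambda p,z:(R@(wcast(s,st,*p,z)-ce)[:2]*1000).round(1)
E
python3 - <<'E'
from h import *
import pickle
st,s=pickle.load(open("w1.pkl","rb"));im=s["color"]
ce,yaw,R,f=unit(st,s,[(182,75),(317,76),(319,180),(184,178)])
for a,c in brass(im):
    if 60<c[1]<90 and 220<c[0]<280:print(a,c,f(c,.079))
z=lambda x,y:((x+.5)/8-.5+205,(y+.5)/8-.5+60)
print("atip",f(z(504,178),.0785),"ptr",f(z(339,205),.0785),f(z(339,345),.08))
print("slot",f((228,147),.074),"btn",f((295.5,150.5),.094))
for k,p in dict(slot=(-35,35),btn=(-35,-75)).items():print(k,ce[:2]+R.T@np.array(p)/1000)
E
```

```text
screws [[181.5, 75.2], [316.8, 75.8], [314.0, 178.6], [184.0, 178.0]] [ 0.5251 -0.0316  0.07  ] -8.16 0.22096490338137983
130 [229.84615385  73.42307692] [85.9 30.3]
115 [267.66956522  72.6173913 ] [ 87.4 -29.1]
atip [ 72.6 -29.1] ptr [66.8  3.3] [38.8  3.2]
slot [-33.3  33.9] btn [-35.1 -73.7]
slot [0.49544517 0.00799129]
btn [ 0.47982739 -0.10089437]
```

Call:
apply_moves:
  targets:
    - [2,-14,35,0,0,0,0]
    - [2,-13,35,0,0,0,0]
    - [2,-13,35,0,0,0,0]
    - [1,-13,35,0,0,0,0]
    - [0,0,35,0,0,0,0]

```text
time_s: 2.65
tcp_pos: [0.4958, 0.0165, 0.2373]
orientation: [-3.141, -0.001, -0.141]
wrist_force: [1.7, 0.2, -1.0]
finger_gap: 0.009
finger_force: 0.0
```

Call:
apply_moves:
  targets:
    - [0,0,35,0,0,0,0]
    - [0,0,35,0,0,0,0]
    - [0,0,25,0,0,0,0]
    - [0,0,13,0,0,0,0]
    - [0,0,0,0,0,0,0]

```text
time_s: 3.07
tcp_pos: [0.4939, 0.0141, 0.1278]
orientation: [3.14, 0.005, -0.143]
wrist_force: [-0.1, 0.6, -0.0]
finger_gap: 0.001
finger_force: 0.0
```

Call:
apply_moves:
  targets:
    - [1,-4,9,0,0,0,0]
    - [0,0,8,0,0,0,0]
    - [0,0,0,0,0,0,0]
    - [0,0,0,0,0,0,0]
    - [0,0,0,0,0,0,0]

```text
time_s: 3.48
tcp_pos: [0.4974, 0.0193, 0.1142]
orientation: [-3.141, -0.001, -0.142]
wrist_force: [-0.4, -1.1, 0.4]
finger_gap: 0.005
finger_force: 0.0
```

Call:
apply_moves:
  targets:
    - [0,0,1,0,0,0,0]
    - [0,0,0,0,0,0,0]
    - [0,0,0,0,0,0,0]

```text
time_s: 3.73
tcp_pos: [0.4972, 0.0193, 0.1129]
orientation: [-3.141, -0.001, -0.142]
wrist_force: [0.4, -0.1, -0.2]
finger_gap: 0.004
finger_force: 0.0
```

Call:
apply_moves:
  targets:
    - [0,0,1,0,0,0,0]
    - [0,0,0,0,0,0,0]
    - [0,0,0,0,0,0,0]

```text
time_s: 3.98
tcp_pos: [0.4971, 0.0194, 0.1116]
orientation: [3.142, 0.0, -0.142]
wrist_force: [0.6, -0.0, 0.2]
finger_gap: 0.001
finger_force: 0.0
```

Call:
apply_moves:
  targets:
    - [0,0,1,0,0,0,0]
    - [0,0,0,0,0,0,0]
    - [0,0,0,0,0,0,0]

```text
time_s: 4.23
tcp_pos: [0.497, 0.0194, 0.1105]
orientation: [3.142, 0.0, -0.142]
wrist_force: [0.4, -0.0, -0.9]
finger_gap: 0.004
finger_force: 0.0
```

Call:
apply_moves:
  targets:
    - [0,0,2,0,0,0,0]
    - [0,0,0,0,0,0,0]
    - [0,0,0,0,0,0,0]

```text
time_s: 4.48
tcp_pos: [0.497, 0.0194, 0.1085]
orientation: [3.141, 0.0, -0.142]
wrist_force: [0.2, -0.0, 0.3]
finger_gap: 0.009
finger_force: 0.0
```

Call:
apply_moves:
  targets:
    - [0,0,1,0,0,0,0]
    - [0,0,0,0,0,0,0]
    - [0,0,0,0,0,0,0]

```text
time_s: 4.73
tcp_pos: [0.4971, 0.0194, 0.1075]
orientation: [3.142, 0.0, -0.142]
wrist_force: [0.1, -1.0, 0.1]
finger_gap: 0.005
finger_force: 0.0
```

Call:
apply_moves:
  targets:
    - [0,0,1,0,0,0,0]
    - [0,0,0,0,0,0,0]
    - [0,0,0,0,0,0,0]

```text
time_s: 4.98
tcp_pos: [0.4971, 0.0194, 0.1065]
orientation: [3.142, 0.0, -0.142]
wrist_force: [-0.4, 0.4, -0.4]
finger_gap: 0.007
finger_force: 0.0
```

Call:
apply_moves:
  targets:
    - [0,0,1,0,0,0,0]
    - [0,0,0,0,0,0,0]
    - [0,0,0,0,0,0,0]

```text
time_s: 5.23
tcp_pos: [0.4971, 0.0194, 0.1055]
orientation: [3.142, 0.0, -0.142]
wrist_force: [-0.5, -0.4, -0.2]
finger_gap: 0.007
finger_force: 0.0
```

Call:
apply_moves:
  targets:
    - [0,0,1,0,0,0,0]
    - [0,0,0,0,0,0,0]
    - [0,0,0,0,0,0,0]

```text
time_s: 5.48
tcp_pos: [0.4971, 0.0194, 0.1045]
orientation: [3.142, 0.0, -0.142]
wrist_force: [0.3, 0.3, -0.2]
finger_gap: 0.001
finger_force: 0.0
```

Call:
apply_moves:
  targets:
    - [0,0,1,0,0,0,0]
    - [0,0,0,0,0,0,0]
    - [0,0,0,0,0,0,0]

```text
time_s: 5.73
tcp_pos: [0.4971, 0.0193, 0.1035]
orientation: [3.142, 0.0, -0.142]
wrist_force: [-0.5, -0.1, 1.1]
finger_gap: 0.007
finger_force: 0.0
```

Call:
apply_moves:
  targets:
    - [0,0,1,0,0,0,0]
    - [0,0,0,0,0,0,0]
    - [0,0,0,0,0,0,0]

```text
time_s: 5.98
tcp_pos: [0.4971, 0.0194, 0.1025]
orientation: [3.142, 0.0, -0.142]
wrist_force: [0.1, 0.1, 0.3]
finger_gap: 0.006
finger_force: 0.0
```

Call:
apply_moves:
  targets:
    - [0,0,1,0,0,0,0]
    - [0,0,0,0,0,0,0]
    - [0,0,0,0,0,0,0]

```text
time_s: 6.23
tcp_pos: [0.4971, 0.0194, 0.1015]
orientation: [3.142, 0.0, -0.142]
wrist_force: [0.0, -0.2, 0.1]
finger_gap: 0.005
finger_force: 0.0
```

Call:
apply_moves:
  targets:
    - [0,0,1,0,0,0,0]
    - [0,0,0,0,0,0,0]
    - [0,0,0,0,0,0,0]

```text
time_s: 6.48
tcp_pos: [0.4971, 0.0194, 0.1007]
orientation: [3.142, -0.0, -0.142]
wrist_force: [-1.2, -0.2, 1.3]
finger_gap: 0.007
finger_force: 1.2
```

Call:
apply_moves:
  targets:
    - [0,0,0.5,0,0,0,0]
    - [0,0,0,0,0,0,0]
    - [0,0,0,0,0,0,0]

```text
time_s: 6.73
tcp_pos: [0.4972, 0.0193, 0.1002]
orientation: [3.142, -0.0, -0.142]
wrist_force: [0.0, -0.7, 3.6]
finger_gap: 0.003
finger_force: 1.7
```

Call:
apply_moves:
  targets:
    - [0,0,0.8,0,0,0,0]
    - [0,0,0,0,0,0,0]
    - [0,0,0,0,0,0,0]

```text
time_s: 6.98
tcp_pos: [0.4972, 0.0194, 0.0994]
orientation: [-3.142, -0.0, -0.142]
wrist_force: [0.4, -0.1, 5.3]
finger_gap: 0.003
finger_force: 2.5
```

Call:
apply_moves:
  targets:
    - [0,2,0,0,0,0,0]
    - [0,2,0,0,0,0,0]
    - [0,0,0,0,0,0,0]
    - [0,0,0,0,0,0,0]

```text
time_s: 7.32
tcp_pos: [0.4967, 0.0161, 0.0995]
orientation: [-3.141, -0.0, -0.142]
wrist_force: [-1.3, 2.5, 6.0]
finger_gap: 0.004
finger_force: 3.2
```

The wheel is turning: 2.5 N at the rim with about 6 N pressing, and the height is steady. I'll carry on rolling.

Call:
apply_moves:
  targets:
    - [0,2,0,0,0,0,0]
    - [0,2,0,0,0,0,0]
    - [0,2,0,0,0,0,0]
    - [0,2,0,0,0,0,0]

```text
time_s: 7.65
tcp_pos: [0.4956, 0.0084, 0.0995]
orientation: [-3.141, -0.001, -0.141]
wrist_force: [-1.7, 2.9, 7.0]
finger_gap: 0.011
finger_force: 3.5
```

Call:
apply_moves:
  targets:
    - [0,2,0,0,0,0,0]
    - [0,2,0,0,0,0,0]
    - [0,2,0,0,0,0,0]
    - [0,0,0,0,0,0,0]

```text
time_s: 7.98
tcp_pos: [0.4947, 0.0019, 0.0995]
orientation: [-3.141, -0.0, -0.142]
wrist_force: [-0.3, 1.4, 6.8]
finger_gap: 0.004
finger_force: 3.2
```

Call:
apply_moves:
  targets:
    - [0,2,0,0,0,0,0]
    - [0,2,0,0,0,0,0]
    - [0,2,0,0,0,0,0]
    - [0,0,0,0,0,0,0]

```text
time_s: 8.32
tcp_pos: [0.4938, -0.0043, 0.0994]
orientation: [-3.141, -0.0, -0.142]
wrist_force: [0.6, 0.3, 4.1]
finger_gap: 0.009
finger_force: 1.8
```

```bash
python3 - <<'E'
from h import *
st=ctrl.sense();s=ctrl.snapshot("wrist");im=s["color"];b=[c for a,c in brass(im) if c[1]<240]
print([(a,c.round(1)) for a,c in brass(im)])
import pickle;pickle.dump((st,s),open("w2.pkl","wb"));cv2.imwrite("pics/w2.png",im)
t=ctrl.snapshot("top");s2=ctrl.snapshot("side");cv2.imwrite("pics/w2c.png",np.hstack([cv2.resize(t["color"][170:256,180:290],None,fx=3.5,fy=3.5),cv2.resize(s2["color"][174:260,200:310],None,fx=3.5,fy=3.5)]))
E
```

```text
[(np.int32(1229), array([236.1,  29.4])), (np.int32(994), array([343. ,  31.7])), (np.int32(507), array([473.2,  91.2])), (np.int32(201), array([246.5, 292.5])), (np.int32(188), array([256.6, 292.6])), (np.int32(5469), array([225.8, 337.1]))]
```

View pics/w2.png

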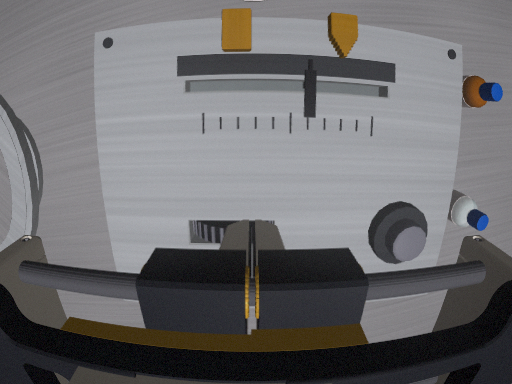

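The wrist camera sees everything while in contact: pointer at (310,62–115), arrow tip at (344,57). I'll measure the remaining gap.

```bash
cat > m.py <<'E'
from h import *
def gap(st,s,save=None):
    """unit-y of arrow tip (centroid & lowest px) and of pointer, wrist view"""
    im=s["color"];yaw=np.radians(-8.2);yv=np.array([-np.sin(yaw),np.cos(yaw)]);xv=np.array([np.cos(yaw),np.sin(yaw)]);C=np.array([.5238,-.0312])
    f=lambda p,z:((wcast(s,st,*p,z)[:2]-C)@np.array([xv,yv]).T*1000)
    m=cv2.inRange(cv2.cvtColor(im,cv2.COLOR_BGR2HSV),(10,110,60),(30,255,255));k,l,sta,c=cv2.connectedComponentsWithStats(m)
    out={}
    for i in range(1,k):
        if sta[i,4]<60 or c[i][1]>150:continue
        q=f(c[i],.079)
        if abs(q[0]-87)<9 and abs(q[1])<60:
            v,u=np.where(l==i);t=v>=v.max()-1;out[round(q[1],1)]=(c[i].round(1),f((u[t].mean(),v.max()),.079).round(1))
    # pointer: dark pixels inside unit x 40..52 (between ticks and dark bar), z .08
    g=cv2.cvtColor(im,cv2.COLOR_BGR2GRAY);U,V=np.meshgrid(range(512),range(0,230));pts=[]
    for u,v in zip(*[a[g[:230]<80] for a in(U,V)]):
        q=f((u,v),.080)
        if 43<q[0]<51 and abs(q[1])<58:pts.append((*q,u,v))
    pts=np.array(pts);print("brass",out);print("pointer y",pts[:,1].mean().round(2),pts[:,1].std().round(2),len(pts),pts[:,2:].mean(0).round(1))
E
python3 - <<'E'
from m import *
import pickle
for n in("w1","w2"):gap(*pickle.load(open(n+".pkl","rb")))
E
```

```text
brass {np.float64(30.1): (array([229.8,  73.4]), array([76.6, 30.3])), np.float64(-29.3): (array([267.7,  72.6]), array([ 75.3, -29.1]))}
pointer y 2.91 1.28 15 [247.  98.]
brass {np.float64(30.3): (array([236.1,  29.4]), array([73.9, 30.6])), np.float64(-28.5): (array([343. ,  31.7]), array([ 72.7, -28. ]))}
pointer y -9.22 1.82 171 [309.5 100.9]
```

Call:
apply_moves:
  targets:
    - [0,0,-6,0,0,0,0]
    - [0,-12,0,0,0,0,0]
    - [0,-12,0,0,0,0,0]
    - [0,0,0,0,0,0,0]
    - [0,0,4,0,0,0,0]

```text
time_s: 8.88
tcp_pos: [0.4973, 0.0196, 0.1017]
orientation: [-3.142, -0.001, -0.141]
wrist_force: [0.4, -0.0, 0.0]
finger_gap: 0.007
finger_force: 0.0
```

Call:
apply_moves:
  targets:
    - [0,0,1,0,0,0,0]
    - [0,0,0.5,0,0,0,0]
    - [0,0,0.5,0,0,0,0]
    - [0,0,0,0,0,0,0]
    - [0,0,0,0,0,0,0]

```text
time_s: 9.3
tcp_pos: [0.4972, 0.0191, 0.0994]
orientation: [-3.142, -0.0, -0.143]
wrist_force: [-0.3, 2.6, 5.1]
finger_gap: 0.004
finger_force: 2.7
```

Call:
apply_moves:
  targets:
    - [0,2,0,0,0,0,0]
    - [0,2,0,0,0,0,0]
    - [0,2,0,0,0,0,0]
    - [0,2,0,0,0,0,0]

```text
time_s: 9.63
tcp_pos: [0.4961, 0.0115, 0.0996]
orientation: [-3.141, -0.0, -0.142]
wrist_force: [-0.1, 3.4, 7.0]
finger_gap: 0.003
finger_force: 3.5
```

Call:
apply_moves:
  targets:
    - [0,2,0,0,0,0,0]
    - [0,2,0,0,0,0,0]
    - [0,2,0,0,0,0,0]
    - [0,2,0,0,0,0,0]
    - [0,0,0,0,0,0,0]

```text
time_s: 10.05
tcp_pos: [0.4949, 0.0031, 0.0996]
orientation: [-3.142, -0.0, -0.143]
wrist_force: [-0.2, 1.5, 7.1]
finger_gap: 0.004
finger_force: 3.3
```

```bash
python3 -c "
from m import *
gap(ctrl.sense(),ctrl.snapshot('wrist'))"
```

```text
brass {np.float64(30.2): (array([250. ,  29.5]), array([74.5, 30.3])), np.float64(-28.4): (array([355.1,  33.2]), array([ 72.2, -27. ]))}
pointer y -17.61 1.85 160 [337.3 102.3]
```

Call:
apply_moves:
  targets:
    - [0,2,0,0,0,0,0]
    - [0,0,0,0,0,0,0]
    - [0,0,-6,0,0,0,0]
    - [0,-9,0,0,0,0,0]
    - [0,-9,0,0,0,0,0]

```text
time_s: 10.52
tcp_pos: [0.497, 0.0192, 0.1055]
orientation: [3.141, 0.0, -0.144]
wrist_force: [-0.3, -0.0, -0.1]
finger_gap: 0.003
finger_force: 0.0
```

Call:
apply_moves:
  targets:
    - [0,0,4,0,0,0,0]
    - [0,0,1,0,0,0,0]
    - [0,0,0.5,0,0,0,0]
    - [0,0,0.5,0,0,0,0]
    - [0,0,0,0,0,0,0]

```text
time_s: 10.93
tcp_pos: [0.4973, 0.0198, 0.0993]
orientation: [-3.141, -0.0, -0.142]
wrist_force: [0.3, 4.2, 5.2]
finger_gap: 0.01
finger_force: 2.8
```

Call:
apply_moves:
  targets:
    - [0,2,0,0,0,0,0]
    - [0,2,0,0,0,0,0]
    - [0,2,0,0,0,0,0]
    - [0,2,0,0,0,0,0]

```text
time_s: 11.27
tcp_pos: [0.4961, 0.0112, 0.0996]
orientation: [-3.142, -0.0, -0.142]
wrist_force: [0.2, 2.4, 7.1]
finger_gap: 0.007
finger_force: 3.5
```

Call:
apply_moves:
  targets:
    - [0,2,0,0,0,0,0]
    - [0,2,0,0,0,0,0]
    - [0,2,0,0,0,0,0]
    - [0,0,0,0,0,0,0]

```text
time_s: 11.6
tcp_pos: [0.4951, 0.0047, 0.0996]
orientation: [3.141, -0.0, -0.143]
wrist_force: [-0.1, 1.7, 6.8]
finger_gap: 0.007
finger_force: 3.4
```

```bash
python3 -c "
from m import *
gap(ctrl.sense(),ctrl.snapshot('wrist'))"
```

```text
brass {np.float64(30.2): (array([253. ,  29.5]), array([74.5, 30.3])), np.float64(-28.4): (array([357.8,  33.9]), array([ 72.4, -27.3]))}
pointer y -27.45 1.89 153 [356.7 103.3]
```

Call:
apply_moves:
  targets:
    - [0,1,0,0,0,0,0]
    - [0,1,0,0,0,0,0]
    - [0,0,0,0,0,0,0]
    - [0,0,0,0,0,0,0]

```text
time_s: 11.98
tcp_pos: [0.4949, 0.0028, 0.0996]
orientation: [3.141, -0.0, -0.143]
wrist_force: [0.4, 1.5, 7.1]
finger_gap: 0.005
finger_force: 3.3
```

Call:
apply_moves:
  targets:
    - [0,0,-4,0,0,0,0]
    - [0,0,-20,0,0,0,0]
    - [0,30,-20,0,0,0,0]
    - [0,30,-10,0,0,0,0]
    - [0,0,0,0,0,0,0]

```text
time_s: 12.4
tcp_pos: [0.4851, -0.0622, 0.155]
orientation: [3.138, -0.001, -0.149]
wrist_force: [1.0, -0.5, -0.2]
finger_gap: 0.005
finger_force: 0.0
```

```bash
python3 -c "
from m import *
s0=ctrl.sense();s=ctrl.snapshot('wrist');gap(s0,s);print(s0['tcp_pos'])
im=s['color'];cv2.imwrite('pics/w3.png',cv2.resize(im[10:140,180:340],None,fx=4.5,fy=4.5,interpolation=cv2.INTER_CUBIC))"
```

```text
brass {np.float64(-29.6): (array([240.2,  45.2]), array([ 73.4, -29.4])), np.float64(29.0): (array([161.2,  51.9]), array([74.4, 31. ]))}
pointer y -29.46 1.64 88 [240.5 101. ]
[ 0.48506557 -0.062227    0.15496315]
```

View pics/w3.png

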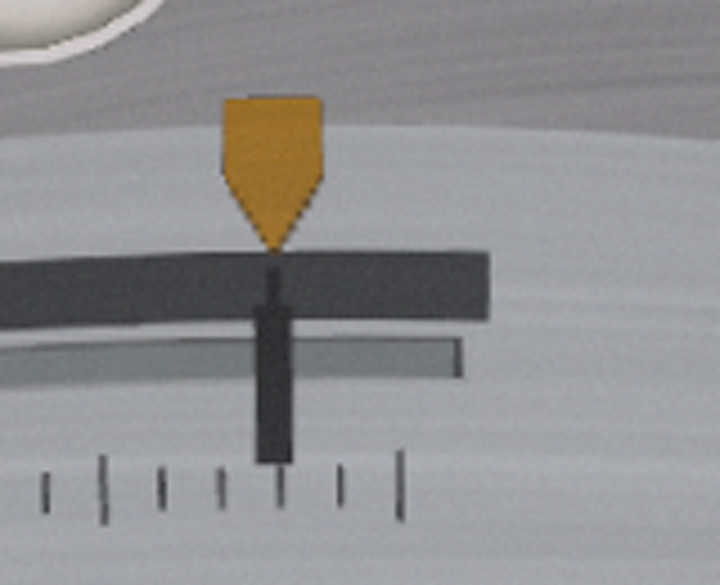

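The pointer is directly opposite the arrow tip: tip column 273 against the arrow at 274, and -29.5 against -29.6 mm. The finger is already off, so the button is next.

Call:
apply_moves:
  targets:
    - [-1,19,0,0,0,0,0]
    - [0,19,0,0,0,0,0]
    - [0,0,15,0,0,0,0]
    - [0,0,10,0,0,0,0]
    - [0,0,0,0,0,0,0]

```text
time_s: 12.87
tcp_pos: [0.4786, -0.0932, 0.1265]
orientation: [3.141, 0.004, -0.143]
wrist_force: [-0.4, 0.1, 0.4]
finger_gap: 0.005
finger_force: 0.0
```

Call:
apply_moves:
  targets:
    - [0,0,3,0,0,0,0]
    - [0,0,2,0,0,0,0]
    - [0,0,0,0,0,0,0]
    - [0,0,0,0,0,0,0]

```text
time_s: 13.2
tcp_pos: [0.4801, -0.0931, 0.1235]
orientation: [3.142, -0.0, -0.142]
wrist_force: [0.4, -0.8, 0.0]
finger_gap: 0.007
finger_force: 0.0
```

Next, shift 7 mm to centre on the button, then press.

Call:
apply_moves:
  targets:
    - [0,7,0,0,0,0,0]
    - [0,0,2,0,0,0,0]
    - [0,0,2,0,0,0,0]
    - [0,0,0,0,0,0,0]
    - [0,0,0,0,0,0,0]

```text
time_s: 13.62
tcp_pos: [0.479, -0.1005, 0.1193]
orientation: [3.141, 0.0, -0.143]
wrist_force: [-0.8, -1.1, 0.9]
finger_gap: -0.001
finger_force: 0.7
```

Call:
apply_moves:
  targets:
    - [0,0,1.5,0,0,0,0]
    - [0,0,1.5,0,0,0,0]
    - [0,0,0,0,0,0,0]
    - [0,0,0,0,0,0,0]

```text
time_s: 13.95
tcp_pos: [0.479, -0.1004, 0.1163]
orientation: [3.141, -0.0, -0.142]
wrist_force: [-0.3, -1.9, 2.5]
finger_gap: 0.005
finger_force: 1.3
```

Call:
apply_moves:
  targets:
    - [0,0,1.5,0,0,0,0]
    - [0,0,1.5,0,0,0,0]
    - [0,0,0.5,0,0,0,0]
    - [0,0,0,0,0,0,0]
    - [0,0,0,0,0,0,0]

```text
time_s: 14.37
tcp_pos: [0.479, -0.1004, 0.1128]
orientation: [3.141, 0.0, -0.142]
wrist_force: [-0.0, -2.5, 4.4]
finger_gap: 0.007
finger_force: 2.1
```

Call:
apply_moves:
  targets:
    - [0,0,-3,0,0,0,0]
    - [0,0,-5,0,0,0,0]
    - [0,0,-20,0,0,0,0]
    - [0,0,-35,0,0,0,0]
    - [0,0,-35,0,0,0,0]

```text
time_s: 14.78
tcp_pos: [0.478, -0.0994, 0.2114]
orientation: [-3.141, 0.003, -0.141]
wrist_force: [1.3, -0.1, -0.9]
finger_gap: 0.008
finger_force: 0.0
```

Call:
apply_moves:
  targets:
    - [0,0,-35,0,0,0,0]
    - [0,0,-35,0,0,0,0]
    - [0,0,0,0,0,0,0]
    - [0,0,0,0,0,0,0]
    - [0,0,0,0,0,0,0]

```text
time_s: 15.2
tcp_pos: [0.4784, -0.1, 0.2805]
orientation: [-3.141, 0.0, -0.142]
wrist_force: [0.6, -0.3, -0.5]
finger_gap: 0.006
finger_force: 0.0
```

```bash
python3 -c "
from m import *
s0=ctrl.sense();s=ctrl.snapshot('wrist');gap(s0,s);print(s0['tcp_pos'],s0['wrist_force'])
cv2.imwrite('pics/w4.png',s['color'])"
```

```text
brass {np.float64(-30.1): (array([212.3,  66.3]), array([ 73.5, -30.2])), np.float64(29.3): (array([162.3,  70.3]), array([75.5, 30.5]))}
pointer y -29.59 1.63 35 [212. 102.]
[ 0.47844484 -0.09995773  0.28053941] [ 0.64666467 -0.331898   -0.51954345]
```

View pics/w4.png

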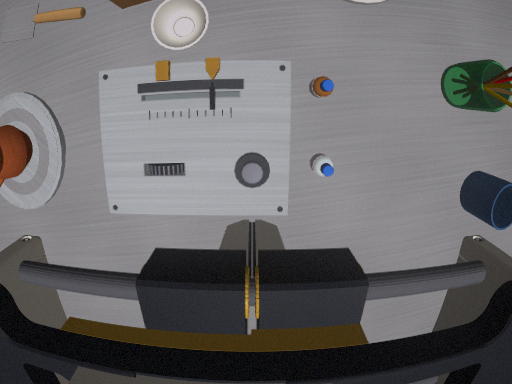

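The button went down about 6.7 mm and came back up. The pointer at (212,100) is still opposite the arrow at (212,66), and nothing else has moved.

```bash
python3 -c "
from cell import ctrl
print(ctrl.hand_in())"
```

```text
the job is handed in; nothing more can be done
None
```

The job is handed in: the pointer stands within about 0.5 mm of the arrow rider's tip, the start button was then pressed about 6.7 mm and released, the highest wrist-force reading was about 8 N, and nothing else was touched, in about 15 s of robot time.

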